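Take the brush-wheel pack off its display peg and file it in the job box

TASK

Take the hang pack with the round brush wheel off its peg on the little stand, keeping hold of it and lifting it as needed to follow the peg's upturned end, without dragging on the wire: the hang hole and the peg take only a light pull of a few newtons. Then stand it upright in the empty front bay of the wooden job box, right down on the bay's floor, and let go; leave the other packs and the tools around where they are.

Things in the scene. Friction and masses are not known exactly. Their poses are not given: they have to be found in the camera images.
- brush_pack: Pack to fetch (60 g; sizes in mm): clear box 44 wide (y), 20 deep (x), 66 tall, brush wheel inside, white tab on top 36 wide, 26 tall, 2.5 thick (x). Origin: centre of the tab's round 8.5 hang hole; z up, x through the hole. Tab ends 13 above, box spans 13 to 79 below. Grip across the 44 from above, fingers either side of the wire, TCP 21 below origin: the wire's end then clears the palm.
- brush_pack_foot (a point): Centre of the underside of the brush pack's box, 79 mm below the hang hole's centre; axes as the pack's.
- peg_stand: Perforated grey steel panel 230 mm wide (y), 196 mm tall, on a foot plate screwed to the bench, so it stays put. Origin on the bench under the middle of the panel's front face; the two wire pegs point along -x, z up. Each peg carries one pack; which pack is on which peg varies. More than about 6 N between pack and stand bends the wire or tears the hang hole.
- peg_left (a point): Axis of the left wire where it leaves the panel: 60 mm to +y of the stand's middle, 170 mm above the bench. Axes as the stand's. Stiff round steel wire 4 mm thick: a millimetre or two past contact is already several newtons. It runs level along -x to its bend, somewhere 70 to 90 mm from the panel. A hanging pack's hole centre is about 2 mm below the wire's axis.
- peg_right (a point): The same for the right wire, 60 mm to -y. Past the bend each wire has a straight end 32 mm long, bent upwards by somewhere from 11 to 41 degrees; where and how much differs and is not in the poses: feel it. No wire reaches beyond 124 mm from the panel or 194 mm above the bench. An upright pack's hole passes the steepest end with about 1 mm of play in height.
- mandrel_pack: The other hanging pack, narrower and longer (28 mm wide, 18 mm deep, box 84 mm tall under the same tab, tab 28 mm wide), with a stick-like brush in it. Origin: centre of its hang hole. It stays on its peg.
- job_box: Open wooden box 69 mm (x) by 68 mm (y), 36 mm high, walls 5 mm, floor 5 mm, fixed to the bench, with one partition across: a front bay (-x side, brass label holder on its outside) and a rear bay. Each bay is 27 mm (x) by 58 mm (y) inside. Origin: centre of its underside, z up.
- front_bay (a point): Centre of the floor of the empty front bay, 5 mm above the bench; axes as the job box.
- short_pack: A short pack (34 mm wide, 18 mm deep, 70 mm tall over its tab) standing in the rear bay; origin: centre of its hang hole, 57 mm above its foot. It stays there.
- matchbox: Matchbox, 36 x 52 x 14 mm, lying on the bench; leave alone.
- doming_block: Steel doming cube, 50 mm, on the bench; leave alone.
- calliper: Steel sliding calliper, 58 x 166 x 6 mm, lying on the bench; leave alone.
Things that resemble listed ones, but are neither listed nor needed, are in the scene too. Leave any red look-alike of the brush_pack alone.

How it is judged:
By the outcome, as a careful person would: the job done as asked, in the order asked, and still so for the second after the job is handed in, with the robot touching nothing.
It also fails if it takes over 72 s, if anything falls off the work surface, if the arm or the gripper's body presses on something with over 40 N, if the wrist force passes 120 N, or if a joint passes its speed limit or range.

ROBOT

A 6-joint arm with a two-finger parallel gripper is mounted at the origin on a cart in front of the work surface, level with it; the furniture and walls round the work are solid. World frame = base frame: x ahead of the robot, y to its left, z up, the work surface at z = 0. Lengths are in mm, angles in rad, forces in N, time in s.
With the tool pointing down it reaches from about 350 to 875 mm from the base axis. Payload 4.2 kg.
Tool frame: the origin (TCP) lies between the finger pads, 19 mm behind the fingertips; this is the grasp point; z points along the fingers, y is the line along which they close (so a half turn about z gives the same grasp; the last joint's range is limited). The gripper opens to 85 mm and grips with 20 to 120 N. Pads are 22 mm wide; open, the fingers measure 114 mm over their backs; the gripper's body (76 mm by 85 mm) begins 54 mm behind the grasp point. The pads swing forward as they close: fully open they stand 13 mm farther back than shut.
Start: joints at [1.451, 0.385, 0.008, 0, -1.194, -0.259], TCP at [231.096, 580.684, 250.012] pointing down, gripper open.
Joint ranges: [-3.14, 3.14], [-1.21, 2.06], [-1.07, 1.41], [-3.16, 2.05], [-2.99, -0.16], [-3.1, 3.1]. Speed limits (rad/s): [2.79, 2.79, 3.14, 3.14, 3.14, 3.14].

INTERFACE

Orientations are given as a unit quaternion [x, y, z, w].
In Python, from bench import arm gives the robot as it stands.
- The arm moves only by the shell command python3 -m pendant 'ROWS'. ROWS is JSON, a list of rows, each a list of 7 numbers: the shift along the tool's x, y, z in m, then the turn, a rotation vector about the tool's x, y, z in degrees, then the finger opening in m, from 0 to 0.0854. In form: [[x, y, z, wx, wy, wz, fingers], ...]. A call has 1 to 12 rows; each row shifts and turns the commanded pose from where the row before left it, along the tool's axes as they then stand; what a row does not reach is not made up. A row lasts 1/10 s, in which the tool goes at most 50 mm and 8.59 degrees, less where a joint would pass 70% of its speed; a pose out of reach is approached as far as the arm can. A call is refused whole if a number of a shift passes 0.05 or a number of a turn 8.59, either way. A call with a gripper value outside its range is refused whole. The fingers move at their own pace and stop on an object; the grip force is fixed at half the most. Time passes only in rows, so rows that do not move let the fingers close. It gives the time, the measured TCP pose, the force, the opening and the grip force at its end, in the units of the state.
- arm.read_state(): the state, without advancing time (a new reading comes with each control period).
- arm.get_image(name): name is "scene" or "top" or "wrist"; returns a dict with "image" (384x512x3 uint8, red, green, blue), "fx", "fy", "cx", "cy" (pixels), "k1" (the pictures are not rectified: a ray, as slopes to the right and down, at radius r is drawn at 1 + k1 r^2 times it, then the intrinsics apply), "xyz" and "rotation" of the camera in the world. Camera axes: x right, y down, z forward; pixel columns grow to the right and rows downward; lengths in mm; the calibration is good to about 2 mm. A picture is of the moment at which its call begins. There is no depth.
- arm.job_done(): hands the job in; it is judged then, once.
The state is a dict: "clock": time; "joints": joint angles; "joint_vel": joint speeds; "joint_efforts": joint torques, N m; "position": TCP position; "ee_rot": TCP orientation; "contact_force": force on the tool from outside, world axes, zero at the start; "wrist_torque": the same for the moment, N m; "gripper_width": finger opening in mm; "grasp_force": force on a finger pad.
Only numpy, scipy, OpenCV 4.12 (cv2) and the standard library are available. Lean on these libraries where they do the work, as an engineer would, in place of code of your own. Each camera call takes 0.05 s, during which the arm holds its last target. There are 200 camera calls.

## Working session

There is one attempt and no reset: what is moved stays moved. The work goes in short steps, Python scripts to look and compute and a shell command to move; the robot and the scene stay as the last step left them, time stands still between calls to the robot, and variables do not carry over. Pictures are saved under pics/ and viewed, at most 10 in all, crops included, and the job is handed in when it is done.

```bash
mkdir -p pics; ls; cat > h.py <<'E'
import numpy as np, cv2
from bench import arm
def snap(n,f):
    d=arm.get_image(n); cv2.imwrite('pics/%s.png'%f,cv2.cvtColor(d['image'],cv2.COLOR_RGB2BGR))
    im=d.pop('image'); import pickle; pickle.dump({**d,'im':im},open('pics/%s.pkl'%f,'wb')); return d
def load(f):
    import pickle; return pickle.load(open('pics/%s.pkl'%f,'rb'))
def ray(d,u,v):
    p=np.array([(u-d['cx'])/d['fx'],(v-d['cy'])/d['fy']]); q=p.copy()
    for _ in range(20): q=p/(1+d['k1']*(q@q))
    r=np.array(d['rotation'])@np.array([q[0],q[1],1]); return np.array(d['xyz']),r/np.linalg.norm(r)
def onz(d,u,v,z):
    o,r=ray(d,u,v); return o+r*(z-o[2])/r[2]
def tri(*obs):
    A=0;b=0
    for d,u,v in obs:
        o,r=ray(d,u,v);P=np.eye(3)-np.outer(r,r);A=A+P;b=b+P@o
    x=np.linalg.solve(A,b); res=[np.linalg.norm(np.cross(x-ray(d,u,v)[0],ray(d,u,v)[1])) for d,u,v in obs]
    return x.round(1),np.round(res,1)
def proj(d,p):
    c=np.array(d['rotation']).T@(np.array(p)-np.array(d['xyz'])); q=c[:2]/c[2]; q=q*(1+d['k1']*(q@q))
    return np.array([q[0]*d['fx']+d['cx'],q[1]*d['fy']+d['cy']]).round(1)
def crop(f,x0,y0,x1,y1,g,k):
    im=cv2.imread('pics/%s.png'%f)[y0:y1,x0:x1]; cv2.imwrite('pics/%s.png'%g,cv2.resize(im,None,fx=k,fy=k,interpolation=cv2.INTER_CUBIC))
E
python3 - <<'E'
from h import *
ds=[]
for n in('scene','top'):
    d=snap(n,n+'0'); print(n,d['xyz'],np.round(d['rotation'],3).tolist(),d['fx'],d['cx'],d['cy'],d['k1'])
s=arm.read_state(); print(s)
a=cv2.imread('pics/scene0.png');b=cv2.imread('pics/top0.png')
cv2.imwrite('pics/both.png',cv2.resize(np.vstack([a,b]),(400*1,600)))
E
```

```text
pics
scene [119.60443077 483.34911832 690.10804168] [-0.339, 0.844, -0.39, 0.144] 352.74547466296866 260.0519275592569 187.45335290734567 0.02317143367484036
top [446.04972691  13.58497786 973.10930343] [0.714, -0.695, 0.057, -0.06] 346.4035231601955 258.7645884392094 192.43275635792543 -0.05887297400855863
{'clock': 0.1, 'joints': array([ 1.45060007e+00,  3.85460112e-01,  6.77176901e-03, -4.21555249e-04,
       -1.19403945e+00, -2.58587736e-01]), 'joint_vel': array([ 0.00066876, -0.0020732 ,  0.00420239,  0.00108702,  0.00186527,
        0.00108077]), 'joint_efforts': array([-6.91126934e-05, -3.93321097e+01,  1.88929081e+01,  4.19789806e+00,
       -2.58178072e-03,  1.62722102e-06]), 'position': array([230.93188598, 580.24208486, 249.04838552]), 'ee_rot': array([ 9.82103766e-01, -1.88338054e-01, -1.28679239e-04,  9.76966248e-04]), 'contact_force': array([ 0.31033245, -0.01441581,  0.66666648]), 'wrist_torque': array([-0.00251238,  0.07658597, -0.05607997]), 'grasp_force': 0.0, 'gripper_width': 85.0199993085462}
```

View pics/scene0.png

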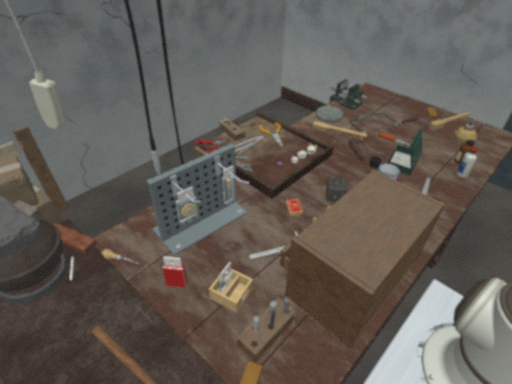

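View pics/top0.png

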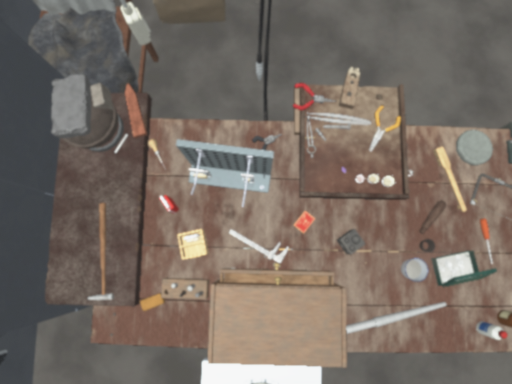

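The scene view shows the grey perforated stand (160–245, 150–245) with two hanging packs: a disc at about (187,207) and a stick at (229,185). It also shows a red look-alike at (174,270), the job box at (231,287), and a large wooden crate near the robot. In the top view the stand is at (225,165), the job box at (192,244) and the pegs at (197,170) and (248,185). The rotation is given as a quaternion, so I'll handle that and then crop.

```bash
sed -i "s/im=d.pop('image');/im=d.pop('image'); from scipy.spatial.transform import Rotation as R; d['rotation']=R.from_quat(d['rotation']).as_matrix();/; s/^import numpy as np, cv2/import numpy as np, cv2/" h.py
python3 - <<'E'
from h import *
snap('scene','s1');snap('top','t1')
a=cv2.imread('pics/s1.png')[140:310,140:270];b=cv2.imread('pics/t1.png')[130:265,150:285]
a=cv2.resize(a,(390,510),interpolation=cv2.INTER_CUBIC);b=cv2.resize(b,(405,405),interpolation=cv2.INTER_CUBIC)
b=np.vstack([b,np.zeros((105,405,3),np.uint8)]);cv2.imwrite('pics/c1.png',np.hstack([a,b]))
E
```

```text
(no output)
```

View pics/c1.png

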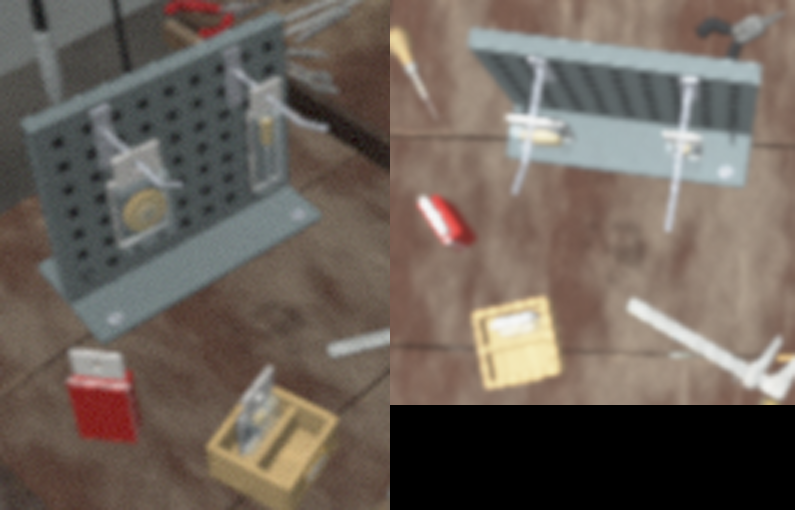

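The candidates are the disc pack on the left peg (scene 187,208), the stick pack on the right peg (229,182), the red pack (174,270) and the short pack in the box (225,278). The disc pack is the target, on the left peg. Next I'll triangulate.

```bash
python3 - <<'E'
from h import *
s=load('s1');t=load('t1')
S=lambda x,y:(s,140+x/3,140+y/3)
T=lambda x,y:(t,150+(x-390)/3,130+y/3)
P={'panelTL':((28,125),(472,40)),'panelTR':((283,18),(760,72)),'rootL':((103,122),(538,63)),'rootR':((235,62),(689,82)),'tipL':((181,186),(515,192)),'tipR':((327,128),(668,230)),
'tabL':((108,158),(507,117)),'tabR':((157,140),(563,127)),'mtabL':((248,87),(663,135)),'mtabR':((280,80),(701,145)),
'boxBL':((252,382),(473,312)),'boxBR':((338,412),(548,297)),'boxA':((208,447),(473,312)),'boxB':((256,382),(548,297)),'boxC':((338,412),(562,372)),'boxD':((291,478),(487,388)),'scr':((300,213),(726,173)),'footFL':((100,338),(511,156)),'footFR':((320,213),(745,184))}
for k,(a,b) in P.items(): print(k,*tri(S(*a),T(*b)))
E
```

```text
panelTL [688.8 212.7 193.3] [0.6 0.6]
panelTR [667.2 -15.5 188. ] [4. 4.]
rootL [675.5 162.  174.5] [2.3 2.3]
rootR [662.8  41.1 173.9] [2.5 2.5]
tipL [569.5 172.3 184.9] [1.9 1.9]
tipR [543.8  53.9 181.5] [1.6 1.6]
tabL [631.9 185.3 179.2] [0.8 0.8]
tabR [627.8 143.  172.3] [2.5 2.5]
mtabL [619.7  61.6 182.3] [0.4 0.4]
mtabR [614.2  32.2 176.1] [0.9 0.9]
boxBL [472.2 213.4  97.3] [12. 12.]
boxBR [473.7 155.   10.7] [32.3 32.3]
boxA [483.1 236.   29.5] [1.7 1.7]
boxB [500.8 170.8  24.5] [0.7 0.7]
boxC [433.1 152.6  35. ] [0.2 0.2]
boxD [416.6 216.9  42. ] [1. 1.]
scr [621.2  10.1   7.9] [1.5 1.5]
footFL [636.  218.    1.3] [1.6 1.6]
footFR [612.7  -7.9   1. ] [1.1 1.1]
```

```bash
python3 - <<'E'
from h import *
s=load('s1');t=load('t1')
for a,b in (((290,240),(210,283)),((378,173),(345,285)),((443,207),(347,362)),((355,283),(210,365))): print('crate',*tri((s,*a),(t,*b)))
print('lamp/cord',*tri((s,157,170),(t,258,75)))
T=lambda x,y:(t,150+(x-390)/3,130+y/3)
c=[onz(*T(*p),36)[:2] for p in((473,312),(548,297),(562,372),(487,388))]; print(np.round(c,1),np.mean(c,0))
b=[onz(*T(*p),36)[:2] for p in ((481,347),(555,330))];print('partition',np.round(b,1))
from scipy.spatial.transform import Rotation as R
st=arm.read_state();Q=R.from_quat(st['ee_rot']).as_matrix();print(Q.round(3),st['position'])
d=snap('wrist','w0');print(d['xyz'],d['rotation'].round(2).tolist())
E
```

```text
crate [370.3 120.7 183.8] [1.7 1.7]
crate [ 364.9 -186.4  173.9] [10.3 10.3]
crate [ 203.3 -187.8  170.3] [3.6 3.6]
crate [215.7 119.  201.2] [14.4 14.4]
lamp/cord [994.7  31.9 -43.9] [1.3 1.3]
[[484.2 235.6]
 [499.6 168.5]
 [433.3 152.6]
 [417.2 218.9]] [458.57126817 193.9030767 ]
partition [[453.2 226.4]
 [470.3 160.7]]
[[ 0.929 -0.37  -0.   ]
 [-0.37  -0.929 -0.001]
 [ 0.     0.001 -1.   ]] [230.98427227 580.42891969 249.35900064]
[303.52199471 551.78850635 373.18321145] [[-0.37, -0.89, -0.28], [-0.93, 0.35, 0.11], [0.0, 0.3, -0.95]]
```

```bash
python3 -m pendant '[[0.0376,0.0204,-0.0025,0,0,0,0.07],[0.0376,0.0204,-0.0025,0,0,0,0.07],[0.0376,0.0204,-0.0025,0,0,0,0.07],[0.0376,0.0204,-0.0025,0,0,0,0.07],[0.0376,0.0204,-0.0025,0,0,0,0.07],[0.0376,0.0204,-0.0025,0,0,0,0.07],[0.0376,0.0204,-0.0025,0,0,0,0.07],[0.0376,0.0204,-0.0025,0,0,0,0.07],[0.0376,0.0204,-0.0025,0,0,0,0.07],[0.0376,0.0204,-0.0025,0,0,0,0.07],[0.0376,0.0204,-0.0025,0,0,0,0.07],[0.0376,0.0204,-0.0025,0,0,0,0.07]]'; python3 -m pendant '[[0,0,0,0,0,-7.9,0.07],[0,0,0,0,0,-7.9,0.07],[0,0,0,0,0,0,0.07],[0,0,0,0,0,0,0.07]]'
cat >> h.py <<'E'
from scipy.spatial.transform import Rotation as R
def st():
    s=arm.read_state(); Q=R.from_quat(s['ee_rot']).as_matrix()
    print('t',round(s['clock'],2),'p',s['position'].round(1),'yaw',np.degrees(np.arctan2(Q[1,0],Q[0,0])).round(2),'z',Q[:,2].round(3),'F',s['contact_force'].round(2),'w',round(s['gripper_width'],1),'g',round(s['grasp_force'],1)); return s,Q
def go(target,z0=None):
    s,Q=st(); print('tool delta',(Q.T@(np.array(target)-s['position'])).round(1))
E
python3 - <<'E'
from h import *
st(); snap('wrist','w1'); cv2.imwrite('pics/w1b.png',cv2.resize(cv2.imread('pics/w1.png'),(800,600),interpolation=cv2.INTER_CUBIC))
E
```

```text
clock: 1.45
position: [560.6, 184.9, 280.2]
ee_rot: [0.982, -0.188, 0.0, -0.0]
contact_force: [0.4, 0.6, 0.8]
gripper_width: 69.9
grasp_force: 0.0
clock: 1.85
position: [559.7, 186.4, 279.9]
ee_rot: [0.999, -0.053, -0.0, 0.0]
contact_force: [0.8, -0.2, -0.2]
gripper_width: 69.7
grasp_force: 0.0
t 1.85 p [559.7 186.4 279.9] yaw -6.06 z [-0. -0. -1.] F [ 0.8  -0.16 -0.21] w 69.7 g 0.0
```

View pics/w1b.png

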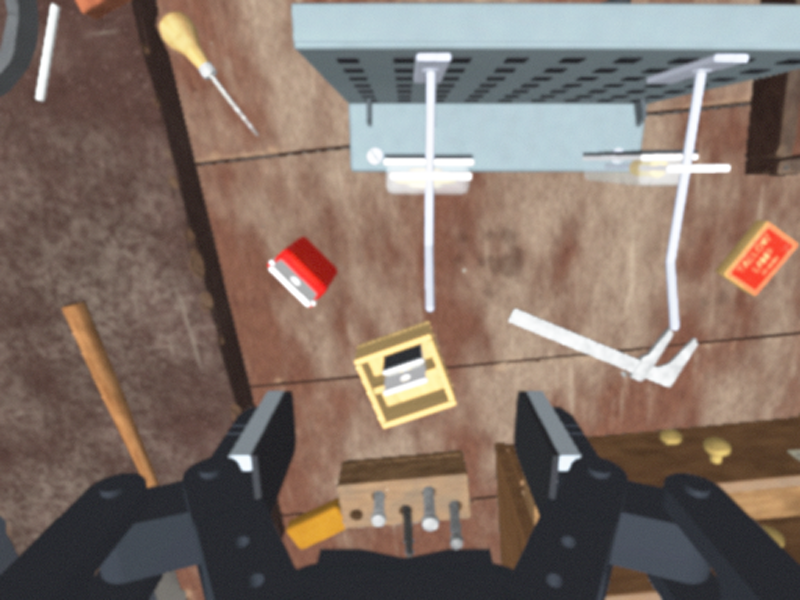

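The wrist view shows the left wire's root at (432,65) and tip at (430,308). The brush pack's white bars are at (384–473,160) and (388–472,177). The finger pads are at the bottom. I'll take a second view lower and to the side, with enlarged crops of both.

```bash
python3 -m pendant '[[-0.02,-0.03,0,0,0,0,0.07],[-0.02,-0.03,0,0,0,0,0.07],[0,0,0,0,0,0,0.07],[0,0,0,0,0,0,0.07]]'
python3 - <<'E'
from h import *
st(); d=snap('wrist','w2'); print(d['fx'],d['k1'],d['xyz'])
w=load('w1')
for p in ((640,150,300),): pass
cs=[]
x0s={}
for f in('w1','w2'):
    im=cv2.imread('pics/%s.png'%f); e=load(f); u,v=proj(e,(630,166,170)); u=int(u);v=int(v); y0=max(v-85,0); c=im[y0:y0+180,u-65:u+65]; print(f,u-65,y0); cs.append(cv2.resize(c,(390,540),interpolation=cv2.INTER_CUBIC))
cv2.imwrite('pics/c2.png',np.hstack(cs))
E
```

```text
clock: 2.3
position: [525.6, 251.1, 280.1]
ee_rot: [0.999, -0.051, 0.0, 0.0]
contact_force: [0.3, 0.1, -0.6]
gripper_width: 69.6
grasp_force: 0.0
t 2.3 p [525.6 251.1 280.1] yaw -5.84 z [ 0. -0. -1.] F [ 0.33  0.07 -0.59] w 69.6 g 0.0
306.75024756144376 -0.012546968827177412 [603.17664862 243.04787475 403.98061471]
w1 211 26
w2 299 0
```

View pics/c2.png

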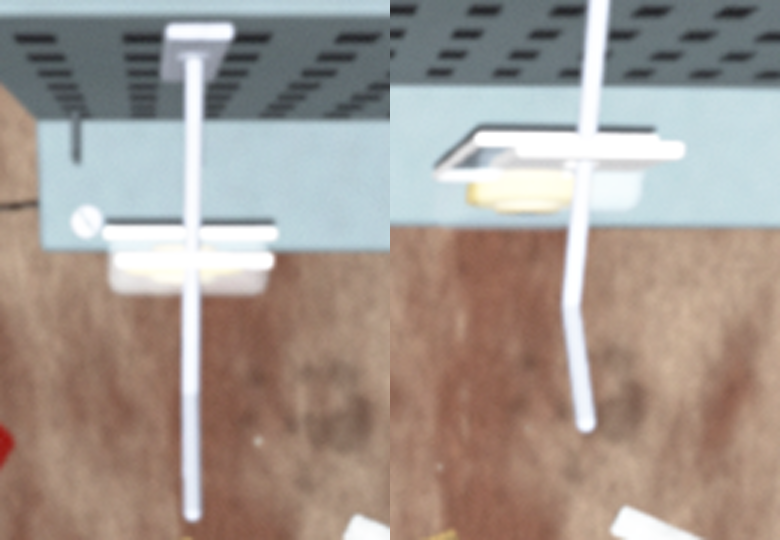

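```bash
python3 - <<'E'
from h import *
a=load('w1');b=load('w2');s=load('s1');t=load('t1')
A=lambda x,y:(a,211+x/3,26+y/3)
B=lambda x,y:(b,299+(x-390)/3,y/3)
for k,p,q in (('bend',(192,393),(571,305)),('tip',(192.5,517),(586.5,426)),('tabL',(115,261),(516,150)),('tabR',(272,261),(684,150)),('boxbackL',(105,232),(475,140)),('boxbackR',(277,232),(655,140))):
    print(k,*tri(A(*p),B(*q)))
for k,p in (('root',(193,55)),('w',(193,170))): print(k,onz(*A(*p),170).round(1), )
print(onz(*B(592,90),170).round(1),onz(*B(577,260),170).round(1))
print('tip all',tri(A(192.5,515),B(586.5,424),(s,140+181/3,140+186/3),(t,150+125/3,130+192/3)))
E
```

```text
bend [596.3 169.9 169.7] [0.1 0.1]
tip [570.  173.2 191.2] [0.1 0.1]
tabL [630.9 185.3 180.7] [0.1 0.1]
tabR [627.1 149.  182.7] [0.1 0.1]
boxbackL [637.7 188.  152.2] [0. 0.]
boxbackR [633.1 143.5 152.8] [0.1 0.1]
root [674.2 162.5 170. ]
w [649.5 164.8 170. ]
[643.  164.9 170. ] [606.6 168.5 170. ]
tip all (array([569.2, 172.3, 185.7]), array([0.8, 1. , 2. , 1.9]))
```

```bash
python3 - <<'E'
from h import *
a=load('w1');b=load('w2')
A=lambda x,y:(a,211+x/3,26+y/3)
B=lambda x,y:(b,299+(x-390)/3,y/3)
print('backbottomL',onz(*B(437,175),89).round(1)); print('front bottom',onz(*A(190,295),89).round(1),onz(*A(190,295),155).round(1))
print('backtop z155',onz(*A(105,232),155).round(1),onz(*B(475,140),155).round(1),onz(*B(475,135),155).round(1))
p0=np.array([629,167.2,168]);x=np.array([np.cos(np.radians(-6)),np.sin(np.radians(-6)),0]);y=np.array([-x[1],x[0],0])
for n,q in(('tabtopL',(0,18,13)),('backtopL',(10,22,-13)),('frtopL',(-10,22,-13)),('backbotL',(10,22,-79)),('frbotL',(-10,22,-79))):
    P=p0+q[0]*x+q[1]*y+np.array([0,0,q[2]]); u=proj(a,P);v=proj(b,P); print(n,(u-[211,26])*3,(v-[299,0])*3+[390,0])
E
```

```text
backbottomL [637.5 186.4  89. ]
front bottom [614.9 164.7  89. ] [619.6 167.5 155. ]
backtop z155 [637.7 187.9 155. ] [637.3 188.6 155. ] [638.4 188.5 155. ]
tabtopL [115.8 261.3] [516.9 149.7]
backtopL [102.6 217.8] [476.7 122.1]
frtopL [103.8 297.3] [471.3 210. ]
backbotL [111.3 220.2] [431.4 162.6]
frbotL [111.9 283.5] [428.1 231. ]
```

The wire bends about 78 mm from the panel and its end slopes about 38°. The tab centre is (629.0, 167.2), so the hole is at z≈168.7, matching the expected 168. Now I'll go above it.

```bash
python3 -m pendant '[[0.0275,0.01825,0,0,0,0,0.07],[0.0275,0.01825,0,0,0,0,0.07],[0.0275,0.01825,0,0,0,0,0.07],[0.0275,0.01825,0,0,0,0,0.07],[0,0,0,0,0,0,0.07],[0,0,0.02,0,0,0,0.07],[0,0,0.02,0,0,0,0.07],[0,0,0,0,0,0,0.07],[0,0,0,0,0,0,0.07]]'
python3 - <<'E'
from h import *
go((627.5,167.2,147.5))
E
```

```text
clock: 3.25
position: [628.1, 165.9, 240.3]
ee_rot: [0.999, -0.052, 0.0, 0.0]
contact_force: [-0.1, -0.7, 0.9]
gripper_width: 70.2
grasp_force: 0.0
t 3.25 p [628.1 165.9 240.3] yaw -5.93 z [ 0.    -0.001 -1.   ] F [-0.07 -0.71  0.9 ] w 70.2 g 0.0
tool delta [-0.8 -1.3 92.8]
```

```bash
python3 -m pendant '[[0,-0.001,0.0155,0,0,0,0.07],[0,0,0.0155,0,0,0,0.07],[0,0,0.0155,0,0,0,0.07],[0,0,0.0155,0,0,0,0.07],[0,0,0.0155,0,0,0,0.07],[0,0,0.0155,0,0,0,0.07],[0,0,0,0,0,0,0.06],[0,0,0,0,0,0,0.054],[0,0,0,0,0,0,0.054]]'
python3 - <<'E'
from h import *
go((627.5,167.2,147.5)); snap('wrist','w3'); go((627.5,167.2,147.5)); snap('wrist','w4'); go((627.5,167.2,147.5))
cv2.imwrite('pics/w3b.png',cv2.resize(cv2.imread('pics/w3.png')[0:384,106:406],(600,768))[100:700])
E
```

```text
clock: 4.15
position: [629.1, 167.6, 148.9]
ee_rot: [0.999, -0.051, 0.001, -0.001]
contact_force: [-0.3, 0.1, -0.1]
gripper_width: 53.7
grasp_force: 0.0
t 4.15 p [629.1 167.6 148.9] yaw -5.88 z [ 0.003  0.001 -1.   ] F [-0.32  0.13 -0.12] w 53.7 g 0.0
tool delta [-1.6  0.6  1.4]
t 4.2 p [629.  167.7 148.8] yaw -5.89 z [ 0.003  0.001 -1.   ] F [ 1.14  0.94 -0.19] w 53.9 g 0.0
tool delta [-1.4  0.6  1.3]
t 4.25 p [628.8 167.6 148.5] yaw -5.9 z [ 0.002  0.001 -1.   ] F [ 0.01  0.09 -0.01] w 53.7 g 0.0
tool delta [-1.3  0.5  1. ]
```

View pics/w3b.png

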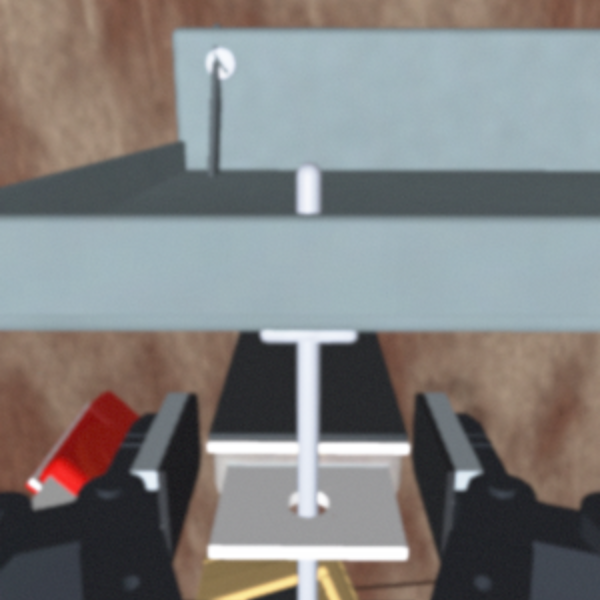

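The wire, tab and pack are centred between the pads (midpoint about 307 versus pack 308). Closing.

```bash
cat >> h.py <<'E'
def av(n=6):
    F=[];P=[];T=[]
    for _ in range(n):
        arm.get_image('top'); s=arm.read_state();F.append(s['contact_force']);P.append(s['position']);T.append(s['wrist_torque'])
    print('t',round(s['clock'],2),'P',np.mean(P,0).round(2),'F',np.mean(F,0).round(2),'T',np.mean(T,0).round(3),'w',round(s['gripper_width'],1),'g',round(s['grasp_force'],1))
E
python3 -c 'from h import *;av()'
python3 -m pendant '[[0,0,0,0,0,0,0.048],[0,0,0,0,0,0,0.044],[0,0,0,0,0,0,0.04],[0,0,0,0,0,0,0.04],[0,0,0,0,0,0,0.04],[0,0,0,0,0,0,0.04]]'
python3 -c 'from h import *;av()'
```

```text
t 4.55 P [628.4  167.34 147.66] F [-0.09  0.38 -0.15] T [-0.004  0.025 -0.006] w 54.1 g 0.0
clock: 5.15
position: [628.2, 167.3, 147.1]
ee_rot: [0.999, -0.051, 0.0, -0.0]
contact_force: [-0.6, -0.2, 1.4]
gripper_width: 42.8
grasp_force: 61.2
t 5.45 P [628.24 167.27 147.11] F [-0.85  0.3   1.42] T [0.008 0.067 0.029] w 43.1 g 61.2
```

```bash
python3 -m pendant '[[0,0,-0.001,0,0,0,0.04],[0,0,-0.001,0,0,0,0.04],[0,0,0,0,0,0,0.04]]'
python3 -c 'from h import *;av()'
```

```text
clock: 5.75
position: [628.1, 167.2, 148.8]
ee_rot: [0.999, -0.052, -0.0, 0.0]
contact_force: [-0.6, -0.8, 0.3]
gripper_width: 43.0
grasp_force: 61.3
t 6.05 P [628.09 167.21 148.85] F [-0.    0.29 -0.18] T [-0.021 -0.026 -0.007] w 42.9 g 61.3
```

```bash
python3 -m pendant '[[-0.004,0,-0.001,0,0,0,0.04],[-0.004,0,0,0,0,0,0.04],[-0.004,0,0,0,0,0,0.04],[-0.004,0,0,0,0,0,0.04],[-0.004,0,0,0,0,0,0.04],[-0.004,0,0,0,0,0,0.04],[0,0,0,0,0,0,0.04]]'
python3 -c 'from h import *;av()'
```

```text
clock: 6.75
position: [603.8, 169.8, 150.1]
ee_rot: [0.999, -0.051, -0.0, 0.0]
contact_force: [0.7, -1.2, -0.2]
gripper_width: 43.0
grasp_force: 61.3
t 7.05 P [604.38 169.75 150.07] F [ 0.16 -0.12 -0.16] T [-0.004  0.009 -0.024] w 42.8 g 61.3
```

```bash
python3 -m pendant '[[-0.003,0,0,0,0,0,0.04],[-0.003,0,0,0,0,0,0.04],[-0.002,0,0,0,0,0,0.04],[0,0,0,0,0,0,0.04]]'
python3 -c 'from h import *;av()'
python3 -m pendant '[[-0.001,0,0,0,0,0,0.04],[-0.001,0,0,0,0,0,0.04],[0,0,0,0,0,0,0.04]]'
python3 -c 'from h import *;av()'
```

```text
clock: 7.45
position: [596.0, 170.5, 150.1]
ee_rot: [0.999, -0.051, -0.0, 0.0]
contact_force: [-0.9, 0.3, -0.4]
gripper_width: 43.4
grasp_force: 61.3
t 7.75 P [596.36 170.57 150.08] F [ 0.04  0.13 -0.42] T [ 0.001 -0.004  0.012] w 43.0 g 61.3
clock: 8.05
position: [594.2, 170.7, 150.0]
ee_rot: [0.999, -0.051, -0.0, 0.0]
contact_force: [-1.0, -0.5, -0.9]
gripper_width: 42.5
grasp_force: 61.3
t 8.35 P [594.35 170.74 150.02] F [ 0.21 -0.18 -0.74] T [-0.018 -0.014  0.016] w 43.2 g 61.3
```

```bash
python3 -m pendant '[[-0.001,0,0,0,0,0,0.04],[-0.0005,0,0,0,0,0,0.04],[0,0,0,0,0,0,0.04]]'
python3 -c 'from h import *;av()'
```

```text
clock: 8.65
position: [592.9, 170.9, 150.1]
ee_rot: [0.999, -0.051, 0.0, -0.0]
contact_force: [-0.2, -0.3, -1.0]
gripper_width: 42.9
grasp_force: 61.3
t 8.95 P [592.88 170.92 150.06] F [-0.06 -0.28 -0.41] T [-0.005 -0.02   0.01 ] w 43.4 g 61.3
```

```bash
python3 -m pendant '[[-0.001,0,0,0,0,0,0.04],[0,0,0,0,0,0,0.04]]'
python3 -c 'from h import *;av()'
```

```text
clock: 9.15
position: [592.1, 171.1, 150.2]
ee_rot: [0.999, -0.051, 0.0, -0.0]
contact_force: [1.2, -0.5, 1.0]
gripper_width: 42.9
grasp_force: 61.2
t 9.45 P [592.04 171.07 150.18] F [ 0.37 -0.3   0.03] T [-0.018 -0.17   0.001] w 43.0 g 61.2
```

```bash
python3 -m pendant '[[0,0,-0.0008,0,0,0,0.04],[-0.001,0,-0.0008,0,0,0,0.04],[-0.001,0,-0.0008,0,0,0,0.04],[0,0,0,0,0,0,0.04]]'
python3 -c 'from h import *;av()'
```

```text
clock: 9.85
position: [589.6, 171.2, 152.5]
ee_rot: [0.999, -0.051, -0.0, 0.0]
contact_force: [-0.7, -0.2, -0.3]
gripper_width: 43.1
grasp_force: 61.3
t 10.15 P [589.73 171.18 152.38] F [ 0.19  0.06 -0.2 ] T [-0.012 -0.016  0.001] w 43.0 g 61.3
```

```bash
python3 -m pendant '[[-0.001,0,-0.0008,0,0,0,0.04],[-0.001,0,-0.0008,0,0,0,0.04],[-0.001,0,-0.0008,0,0,0,0.04],[0,0,0,0,0,0,0.04]]'
python3 -c 'from h import *;av()'
```

```text
clock: 10.55
position: [586.8, 171.6, 155.0]
ee_rot: [0.999, -0.051, 0.0, -0.0]
contact_force: [-0.2, -0.4, -0.9]
gripper_width: 43.0
grasp_force: 61.3
t 10.85 P [586.87 171.52 154.84] F [-0.02 -0.04 -0.01] T [-0.017  0.008 -0.006] w 43.0 g 61.3
```

```bash
python3 -m pendant '[[-0.001,0,-0.0008,0,0,0,0.04],[-0.001,0,-0.0008,0,0,0,0.04],[0,0,0,0,0,0,0.04]]'
python3 -c 'from h import *;av()'
```

```text
clock: 11.15
position: [584.8, 171.7, 156.6]
ee_rot: [0.999, -0.051, 0.0, -0.0]
contact_force: [-0.2, 0.7, -0.7]
gripper_width: 42.6
grasp_force: 61.3
t 11.45 P [584.89 171.73 156.44] F [ 0.2   0.56 -0.12] T [0.007 0.031 0.006] w 43.0 g 61.3
```

```bash
python3 -m pendant '[[-0.001,0,-0.0008,0,0,0,0.04],[-0.001,0,-0.0008,0,0,0,0.04],[-0.001,0,-0.0008,0,0,0,0.04],[0,0,0,0,0,0,0.04]]'
python3 -c 'from h import *;av()'
```

```text
clock: 11.85
position: [581.8, 172.1, 159.0]
ee_rot: [0.999, -0.051, 0.0, -0.0]
contact_force: [-1.1, 1.0, -0.3]
gripper_width: 42.6
grasp_force: 61.3
t 12.15 P [581.92 172.03 158.85] F [-0.08 -0.12 -0.45] T [ 0.008 -0.007  0.017] w 42.8 g 61.3
```

```bash
python3 -m pendant '[[-0.001,0,-0.0008,0,0,0,0.04],[-0.001,0,-0.0008,0,0,0,0.04],[0,0,0,0,0,0,0.04]]'
python3 -c 'from h import *;av()'
```

```text
clock: 12.45
position: [579.9, 172.3, 160.6]
ee_rot: [0.999, -0.051, 0.0, -0.0]
contact_force: [-0.4, 0.1, -1.4]
gripper_width: 42.8
grasp_force: 61.3
t 12.75 P [579.93 172.25 160.45] F [ 0.09  0.01 -0.23] T [-0.001 -0.008  0.006] w 43.4 g 61.3
```

```bash
python3 -m pendant '[[-0.001,0,-0.0008,0,0,0,0.04],[-0.001,0,-0.0008,0,0,0,0.04],[-0.001,0,-0.0008,0,0,0,0.04],[0,0,0,0,0,0,0.04]]'
python3 -c 'from h import *;av()'
```

```text
clock: 13.15
position: [576.9, 172.6, 163.0]
ee_rot: [0.999, -0.051, 0.0, -0.0]
contact_force: [0.2, 0.4, 0.8]
gripper_width: 42.9
grasp_force: 61.3
t 13.45 P [576.94 172.57 162.85] F [ 0.26  0.2  -0.74] T [ 0.01  -0.005  0.003] w 42.3 g 61.3
```

```bash
python3 -m pendant '[[-0.001,0,-0.0008,0,0,0,0.04],[-0.001,0,-0.0008,0,0,0,0.04],[0,0,0,0,0,0,0.04]]'
python3 -c 'from h import *;av()'
```

```text
clock: 13.75
position: [574.9, 172.8, 164.6]
ee_rot: [0.999, -0.051, 0.0, -0.0]
contact_force: [0.2, 0.3, 0.1]
gripper_width: 42.8
grasp_force: 61.3
t 14.05 P [574.96 172.76 164.46] F [ 0.41  0.2  -0.37] T [0.002 0.027 0.024] w 43.0 g 61.3
```

```bash
python3 -m pendant '[[-0.001,0,-0.0008,0,0,0,0.04],[-0.001,0,-0.0008,0,0,0,0.04],[0,0,0,0,0,0,0.04]]'
python3 -c 'from h import *;av()'
```

```text
clock: 14.35
position: [572.9, 173.0, 166.2]
ee_rot: [0.999, -0.051, 0.0, -0.0]
contact_force: [0.3, 0.4, -0.3]
gripper_width: 43.1
grasp_force: 61.3
t 14.65 P [572.96 172.98 166.05] F [ 0.25  0.01 -0.36] T [-0.023  0.014  0.001] w 43.1 g 61.3
```

```bash
python3 -m pendant '[[-0.001,0,-0.0008,0,0,0,0.04],[-0.001,0,-0.0008,0,0,0,0.04],[-0.001,0,-0.0008,0,0,0,0.04],[0,0,0,0,0,0,0.04]]'
python3 -c 'from h import *;av()'
```

```text
clock: 15.05
position: [569.9, 173.3, 168.6]
ee_rot: [0.999, -0.051, 0.0, -0.0]
contact_force: [0.1, 0.7, -0.6]
gripper_width: 42.7
grasp_force: 61.3
t 15.35 P [569.98 173.27 168.44] F [ 0.17  0.18 -0.54] T [-0.004 -0.014 -0.018] w 42.9 g 61.3
```

```bash
python3 -m pendant '[[-0.001,0,-0.0008,0,0,0,0.04],[-0.001,0,-0.0008,0,0,0,0.04],[-0.001,0,-0.0003,0,0,0,0.04],[0,0,0,0,0,0,0.04]]'
python3 -c 'from h import *;av()'
```

```text
clock: 15.75
position: [566.9, 173.6, 170.4]
ee_rot: [0.999, -0.051, 0.0, -0.0]
contact_force: [-1.0, 1.3, 0.2]
gripper_width: 43.2
grasp_force: 61.3
t 16.05 P [566.99 173.58 170.33] F [-0.02 -0.02 -0.6 ] T [-0.008  0.006  0.009] w 43.0 g 61.3
```

```bash
python3 -m pendant '[[-0.0015,0,0,0,0,0,0.04],[-0.0015,0,0,0,0,0,0.04],[0,0,0,0,0,0,0.04]]'
python3 - <<'E'
from h import *
av(); snap('wrist','w5'); cv2.imwrite('pics/w5b.png',cv2.resize(cv2.imread('pics/w5.png')[84:384,106:406],(600,600),interpolation=cv2.INTER_CUBIC))
E
```

```text
clock: 16.35
position: [563.8, 173.9, 170.3]
ee_rot: [0.999, -0.051, -0.0, 0.0]
contact_force: [0.4, -0.1, -0.4]
gripper_width: 42.6
grasp_force: 61.3
t 16.65 P [564.01 173.9  170.35] F [ 0.08  0.14 -0.66] T [-0.023  0.008 -0.005] w 42.8 g 61.3
```

View pics/w5b.png

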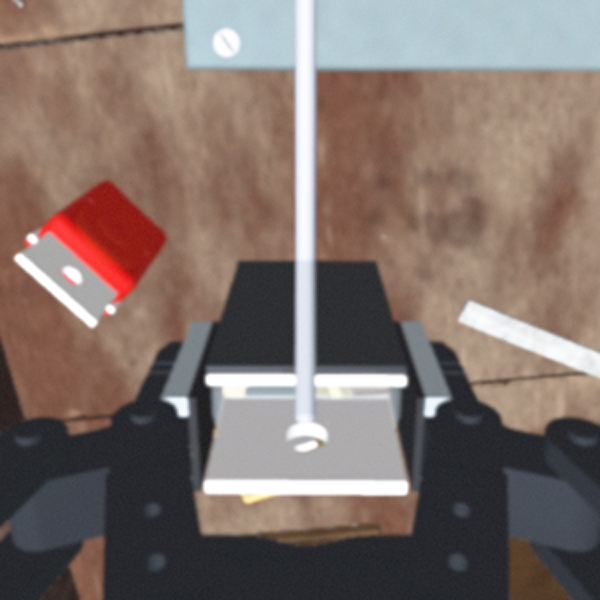

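The wire's end is at about (305,422), just at the hole (305,437), with no force. I'll draw on level, straight back.

```bash
python3 -m pendant '[[-0.0015,0,0,0,0,0,0.04],[-0.0015,0,0,0,0,0,0.04],[0,0,0,0,0,0,0.04]]'
python3 -c 'from h import *;av()'
```

```text
clock: 17.0
position: [560.8, 174.2, 170.3]
ee_rot: [0.999, -0.051, -0.0, -0.0]
contact_force: [-0.3, -0.0, -0.9]
gripper_width: 43.2
grasp_force: 61.3
t 17.3 P [561.01 174.2  170.35] F [-0.17  0.07 -0.26] T [-0.017 -0.005 -0.025] w 42.9 g 61.3
```

```bash
python3 -m pendant '[[-0.002,0,0,0,0,0,0.04],[-0.003,0,0,0,0,0,0.04],[-0.004,0,0,0,0,0,0.04],[-0.01,0,0,0,0,0,0.04],[-0.02,0,0,0,0,0,0.04],[0,0,0,0,0,0,0.04],[0,0,0,0,0,0,0.04]]'
python3 - <<'E'
from h import *
av(); snap('wrist','w6'); snap('scene','s6'); snap('top','t6'); cv2.imwrite('pics/w6b.png',cv2.resize(cv2.imread('pics/w6.png')[144:384,116:396],(700,600),interpolation=cv2.INTER_CUBIC))
s=np.array([16*np.cos(np.radians(14.8)),16*np.sin(np.radians(14.8))]); print(np.array([458.5,194])-s)
E
```

```text
clock: 18.0
position: [521.9, 178.4, 170.7]
ee_rot: [0.999, -0.051, 0.0, -0.0]
contact_force: [0.5, 0.6, 1.0]
gripper_width: 42.8
grasp_force: 61.2
t 18.3 P [522.6  178.3  170.41] F [ 0.02  0.05 -0.65] T [-0.004  0.001 -0.019] w 43.3 g 61.2
[443.03082578 189.91286787]
```

View pics/w6b.png

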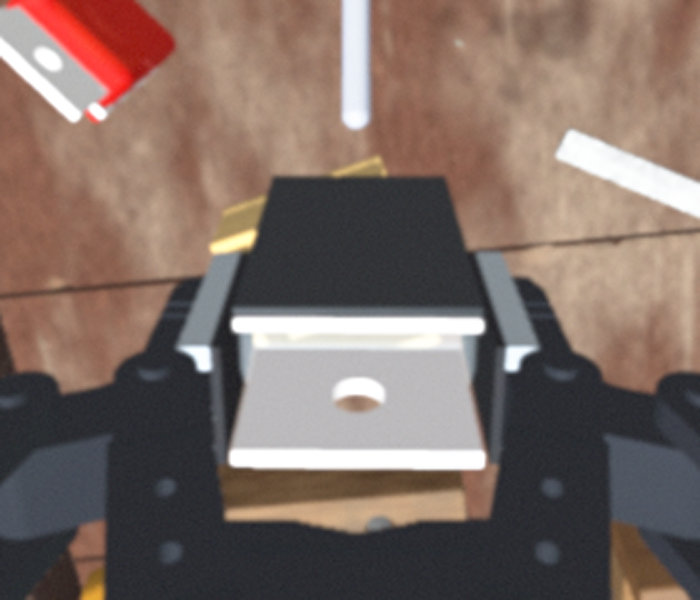

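```bash
python3 - <<'E'
from h import *
d=load('w6'); s,Q=st(); p=np.array([522.6,178.3,170.4])
for n,u,v,z in(('backtopL',233,325,8),('backtopR',485,325,8),('backtop dark edge',358,308,8),('backbotL',273,178,-58),('backbotR',445,178,-58),('tabL',230,458,34),('tabR',485,458,34),('tabL lower',230,468,34),('hole',358,395,21)):
    P=onz(d,116+u/2.5,144+v/2.5,p[2]+z); print(n,(Q.T@(P-p)).round(1))
# box in wrist view w1 & w2: rim corners 4; w1b viewing px*0.64
a=load('w1'); 
c=[onz(a,x*.64,y*.64,36)[:2] for x,y in((355,358),(428,327),(456,403),(385,428))]; print(np.round(c,1),np.mean(c,0)); 
v=(c[0]-c[1])+(c[3]-c[2]); print(np.degrees(np.arctan2(-v[0],v[1]))); v=(c[1]-c[2])+(c[0]-c[3]);print(np.degrees(np.arctan2(v[1],v[0])))
cc=[(484.2,235.6),(499.6,168.5),(433.3,152.6),(417.2,218.9)];c=np.array(cc);v=(c[0]-c[1])+(c[3]-c[2]); print(np.degrees(np.arctan2(-v[0],v[1]))); v=(c[1]-c[2])+(c[0]-c[3]);print(np.degrees(np.arctan2(v[1],v[0])))
E
```

```text
t 18.45 p [522.4 178.1 170.2] yaw -5.92 z [-0. -0. -1.] F [-0.17 -0.66 -0.55] w 43.0 g 61.2
backtopL [  7.9 -21.   -8. ]
backtopR [ 7.9 22.2 -8. ]
backtop dark edge [11.2  0.4 -8. ]
backbotL [ 10.2 -20.9  58. ]
backbotR [10.1 22.5 58. ]
tabL [  2.2 -17.8 -34. ]
tabR [  2.2  18.4 -34. ]
tabL lower [  0.5 -17.8 -34. ]
hole [  3.3   0.4 -21. ]
[[485.8 235.3]
 [506.5 172.5]
 [435.2 155. ]
 [417.5 218.4]] [461.24873549 195.29980329]
16.938844199052976
13.876630450857835
13.285996545738788
13.742577321604236
```

The pack is free of the wire and square in the grip. Next I'll look at the job box from the side before placing.

```bash
python3 -m pendant '[[0,0,-0.03,0,0,0,0.04],[0,0,-0.03,0,0,0,0.04],[-0.022,-0.0132,0,0,0,0,0.04],[-0.022,-0.0132,0,0,0,0,0.04],[-0.022,-0.0132,0,0,0,0,0.04],[-0.022,-0.0132,0,0,0,0,0.04],[-0.022,-0.0132,0,0,0,0,0.04],[-0.022,-0.0132,0,0,0,0,0.04],[0,0,0,0,0,-6.65,0.04],[0,0,0,0,0,-6.65,0.04],[0,0,0,0,0,-6.6,0.04],[0,0,0,0,0,0,0.04]]'
python3 - <<'E'
from h import *
av(3); d=snap('wrist','w7'); u,v=proj(d,(459,194,36)); print(u,v); x0=int(np.clip(u-70,0,372));y0=int(np.clip(v-60,0,279)); print(x0,y0); crop('w7',x0,y0,x0+140,y0+105,'w7b',5.5)
E
```

```text
clock: 19.65
position: [399.0, 270.6, 230.4]
ee_rot: [0.993, 0.122, 0.0, -0.0]
contact_force: [0.5, 0.2, -0.3]
gripper_width: 43.2
grasp_force: 61.3
t 19.8 P [399.12 270.52 230.31] F [-0.02  0.07 -0.78] T [-0.009  0.014 -0.006] w 43.0 g 61.3
344.6 141.4
274 81
```

View pics/w7b.png

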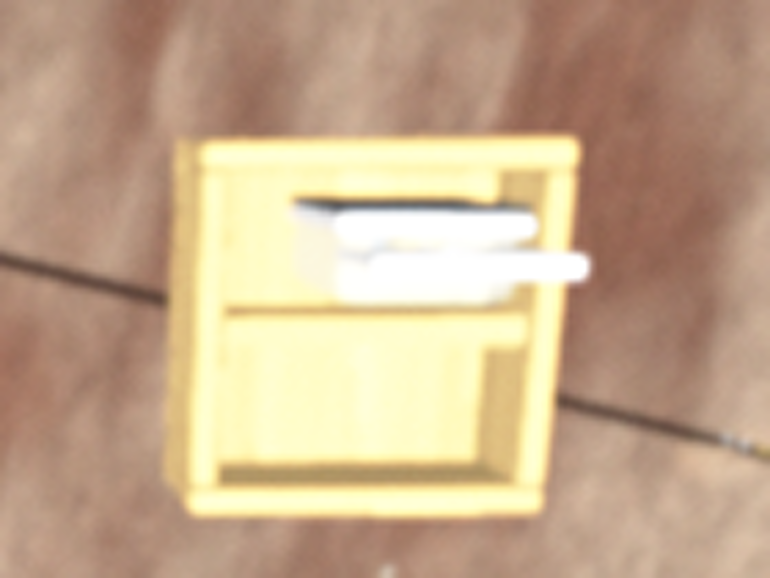

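```bash
python3 - <<'E'
from h import *
d=load('w7'); W=lambda x,y,z=36:onz(d,274+x/5.5,81+y/5.5,z)[:2]
c=np.array([W(203,140),W(580,137),W(545,514),W(187,517)]);print(c.round(1),c.mean(0))
for i in range(4): print(np.linalg.norm(c[i]-c[(i+1)%4]).round(1))
v=(c[0]-c[1])+(c[3]-c[2]); y1=np.degrees(np.arctan2(-v[0],v[1])); v=(c[1]-c[2])+(c[0]-c[3]);y2=np.degrees(np.arctan2(v[1],v[0])); print(y1,y2)
b=np.array([W(222,345),W(528,343),W(517,487),W(217,488)]);print(b.round(1),b.mean(0))
for i in range(4): print(np.linalg.norm(b[i]-b[(i+1)%4]).round(1))
# re-triangulate with w1
E
```

```text
[[483.7 237.6]
 [500.7 171.5]
 [433.3 153.4]
 [416.1 220.5]] [458.44241605 195.7369163 ]
68.2
69.8
69.2
69.7
14.364519942562291 14.579538421812037
[[449.3 223.5]
 [463.4 167.9]
 [437.  160.5]
 [423.  216.5]] [443.17394722 192.12140196]
57.4
27.5
57.7
27.2
```

```bash
python3 -c 'from h import *;go((442.5,191.8,108))'
```

```text
t 19.85 p [399.2 270.5 230.3] yaw 13.89 z [-0. -0. -1.] F [-0.14 -0.29 -0.23] w 43.4 g 61.3
tool delta [ 23.2  86.8 122.3]
```

```bash
python3 -m pendant '[[0.0058,0.0217,0,0,0,0,0.04],[0.0058,0.0217,0,0,0,0,0.04],[0.0058,0.0217,0,0,0,0,0.04],[0.0058,0.0217,0,0,0,-0.5,0.04],[0,0,0.02,0,0,0,0.04],[0,0,0.02,0,0,0,0.04],[0,0,0.02,0,0,0,0.04],[0,0,0.02,0,0,0,0.04],[0,0,0.02,0,0,0,0.04],[0,0,0.02,0,0,0,0.04],[0,0,0,0,0,0,0.04],[0,0,0,0,0,0,0.04]]'
python3 - <<'E'
from h import *
av(); go((442.5,191.8,64)); snap('top','t8'); snap('scene','s8'); snap('wrist','w8')
ims=[]
for f,k,q in(('t8',4.8,(28,63)),('s8',4.8,(28,63))):
    e=load(f);u,v=proj(e,(448,194,45)).astype(int);print(f,u-40,v-62);ims.append(cv2.resize(cv2.imread('pics/%s.png'%f)[v-62:v+62,u-40:u+40],(385,595),interpolation=cv2.INTER_CUBIC))
cv2.imwrite('pics/c8.png',np.hstack(ims))
E
```

```text
clock: 21.05
position: [442.9, 192.0, 110.6]
ee_rot: [0.992, 0.126, 0.0, 0.0]
contact_force: [0.2, -0.3, 0.1]
gripper_width: 42.9
grasp_force: 61.3
t 21.35 P [443.2  192.4  111.34] F [-0.31  0.01 -0.27] T [0.013 0.027 0.001] w 43.3 g 61.3
t 21.35 p [443.  192.3 111.2] yaw 14.49 z [ 0.001  0.001 -1.   ] F [-0.98  0.5  -1.19] w 43.3 g 61.3
tool delta [-0.6  0.4 47.2]
t8 151 186
s8 194 220
```

View pics/c8.png

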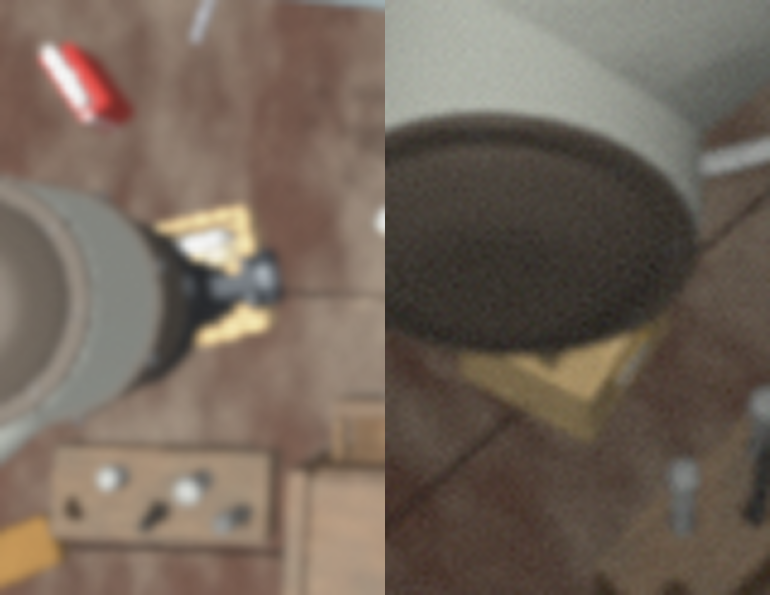

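The arm hides the bay in these views, so I'll lower by feel.

```bash
python3 -m pendant '[[-0.0006,0.0004,0.008,0,0,0,0.04],[0,0,0.008,0,0,0,0.04],[0,0,0.005,0,0,0,0.04],[0,0,0.005,0,0,0,0.04],[0,0,0.004,0,0,0,0.04],[0,0,0,0,0,0,0.04]]'
python3 -c 'from h import *;av()'
```

```text
clock: 22.1
position: [441.8, 191.1, 79.6]
ee_rot: [0.992, 0.126, -0.001, 0.0]
contact_force: [-0.6, -0.2, -0.4]
gripper_width: 43.0
grasp_force: 61.3
t 22.4 P [442.22 191.49  80.39] F [ 0.28  0.19 -0.31] T [-0.011  0.003  0.022] w 43.0 g 61.3
```

```bash
python3 -m pendant '[[0,0,0.004,0,0,0,0.04],[0,0,0.004,0,0,0,0.04],[0,0,0.003,0,0,0,0.04],[0,0,0.002,0,0,0,0.04],[0,0,0,0,0,0,0.04]]'
python3 -c 'from h import *;av()'
```

```text
clock: 22.9
position: [441.9, 191.2, 66.9]
ee_rot: [0.992, 0.126, -0.0, 0.0]
contact_force: [0.3, 0.1, 0.2]
gripper_width: 42.8
grasp_force: 61.3
t 23.2 P [442.15 191.44  67.32] F [-0.2   0.11 -0.22] T [ 0.021 -0.     0.018] w 43.2 g 61.3
```

```bash
python3 -m pendant '[[0,0,0.001,0,0,0,0.04],[0,0,0.001,0,0,0,0.04],[0,0,0.001,0,0,0,0.04],[0,0,0,0,0,0,0.04]]'
python3 -c 'from h import *;av()'
```

```text
clock: 23.6
position: [442.0, 191.3, 64.1]
ee_rot: [0.992, 0.126, -0.0, 0.0]
contact_force: [-0.0, 0.3, -0.9]
gripper_width: 42.8
grasp_force: 61.3
t 23.9 P [442.11 191.41  64.3 ] F [-0.26 -0.77 -0.13] T [ 0.01  -0.019 -0.008] w 43.1 g 61.3
```

```bash
python3 -m pendant '[[0,0,0.001,0,0,0,0.04],[0,0,0,0,0,0,0.04]]'
python3 -c 'from h import *;av()'
```

```text
clock: 24.1
position: [442.3, 191.5, 63.7]
ee_rot: [0.992, 0.126, 0.0, -0.0]
contact_force: [-0.5, -1.1, 3.2]
gripper_width: 42.9
grasp_force: 61.6
t 24.4 P [442.3  191.52  63.69] F [-0.81 -0.27  4.82] T [-0.082  0.35   0.003] w 42.9 g 61.7
```

Floor contact at TCP z 63.7, against about 63 expected, with 5 N. Releasing gently.

```bash
python3 -m pendant '[[0,0,0,0,0,0,0.044],[0,0,0,0,0,0,0.047],[0,0,0,0,0,0,0.052],[0,0,0,0,0,0,0.058],[0,0,0,0,0,0,0.062],[0,0,0,0,0,0,0.062],[0,0,0,0,0,0,0.062]]'
python3 - <<'E'
from h import *
av()
d=snap('wrist','w9'); 
# tab top corners expected if upright at z=5+92, box back edges
s,Q=st()
E
python3 -m pendant '[[0,0,-0.005,0,0,0,0.062],[0,0,-0.015,0,0,0,0.062],[0,0,-0.02,0,0,0,0.062],[0,0,-0.03,0,0,0,0.062],[0,0,-0.04,0,0,0,0.062],[0,0,-0.04,0,0,0,0.062],[0,-0.04,0,0,0,0,0.062],[0,-0.04,0,0,0,0,0.062],[-0.02,-0.02,0,0,0,0,0.062],[0,0,0,0,0,0,0.062],[0,0,0,0,0,0,0.062]]'
python3 - <<'E'
from h import *
av(3)
d=snap('wrist','w10')
c=np.array([443.1,191.6,0]);a=np.radians(14.4);x=np.array([np.cos(a),np.sin(a),0]);y=np.array([-x[1],x[0],0])
for sx,sy,z in((0,18,97),(0,-18,97),(10,22,71),(10,-22,71)): print(proj(d,c+sx*x+sy*y+np.array([0,0,z])))
im=d_=load('w10')['im'].astype(int); u,v=proj(d,c+[0,0,97]).astype(int)
m=((im.min(2)>225)).astype(np.uint8); n,l,s,ce=cv2.connectedComponentsWithStats(m)
for i in range(1,n):
    if s[i][4]>25: print('white blob',s[i],ce[i].round(1))
E
```

```text
clock: 25.1
position: [442.1, 191.4, 63.3]
ee_rot: [0.992, 0.126, -0.0, 0.0]
contact_force: [-0.0, 0.3, 0.0]
gripper_width: 62.1
grasp_force: 0.0
t 25.4 P [442.12 191.41  63.32] F [ 0.09 -0.34 -0.42] T [-0.005  0.002  0.005] w 61.8 g 0.0
t 25.45 p [442.1 191.4  63.3] yaw 14.5 z [ 0.  0. -1.] F [ 0.6  -0.03  0.28] w 61.8 g 0.0
clock: 26.55
position: [397.4, 283.4, 213.7]
ee_rot: [0.992, 0.127, 0.0, -0.0]
contact_force: [-0.4, 0.1, 0.2]
gripper_width: 62.1
grasp_force: 0.0
t 26.7 P [397.94 282.88 213.51] F [-0.08  0.09 -0.42] T [-0.015 -0.016 -0.02 ] w 61.8 g 0.0
[359.6 177. ]
[404.2 177. ]
[346.9 158.9]
[396.9 159. ]
white blob [328   0  12  30 135] [333.6  14. ]
white blob [337   0  19  19 229] [346.1   6.8]
white blob [342 123  61  18 631] [371.2 131.7]
white blob [ 445  126   67   92 1242] [479.8 166. ]
white blob [333 153  11   8  26] [337.8 157.1]
white blob [345 161  61  19 775] [371.9 170.1]
white blob [ 67 228  46  12 266] [ 90.9 233.4]
white blob [118 233  12  11  89] [124.3 237.7]
white blob [293 247  11  10  83] [298.1 251.2]
white blob [163 288  10   9  64] [168.5 291.6]
white blob [346 288  10   9  60] [349.2 291.6]
white blob [185 326   8   7  41] [188.2 329.1]
white blob [195 326   4  10  27] [196.4 330.2]
white blob [215 331  10  14  73] [220.2 337.7]
```

The released pack's tab ends at about (405,179) in the wrist image, against (404,177) predicted for it upright on the bay floor. I'm handing in.

```bash
python3 -c 'from bench import arm;print(arm.job_done())'
```

```text
the job is handed in; nothing more can be done
None
```

I took the brush pack off the left peg, with no more than about 2 N felt against the wire, stood it upright on the floor of the job box's front bay, let go of it and handed the job in at about 27 s; the other packs and tools were not touched.

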